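# Load a bar under the spring flap of a drilling jig

### The job

Load the metal bar into the drilling jig: with one fingertip press the long plate down to swing the spring flap open and hold it there, clear of the bar, while your other fingertip pushes the bar along its guide, under the flap, until it sits against the end stop. Pause there a moment with the flap still held open, then let go so that the flap comes down on the bar and clamps it, and move clear. Only press and push: lift or pick up nothing, and leave the bottle, the jar and the rotary tool alone.

Things in the scene. Friction and masses are not known exactly. Their poses are not given: they have to be found in the camera images.
- jig: Fixed drilling jig: plywood block 235 long (x) x 72 wide x 30 mm high; its top is the deck. Origin: on the bench, under the hinge line (y = 0), level with the front of the flap's lip (x = 0). x is the way the bar is pushed (away from the robot), y left, z up; yaw varies. Block: x -190 to 45, y -61 to 11. Hinge line along x at z 44, on lugs 20 mm above the deck at x -182 and 30.
- stop_face (a point): Middle of the foot of the end stop's face, at jig (30, -36, 30) mm; the stop is 14 mm high. The bar's guide leads to it along the jig's x at y = -36: two steel rails 8 mm high above the deck, 28 mm apart inside, from x -60 to 30. Before x = -60 mm the deck is open.
- bar: Loose aluminium bar 100 long (its x, along the jig's x) x 24 wide x 18 mm high, about 0.12 kg, flat on the deck. Origin: centre of its underside. Its front end starts between the rails, short of the flap; its rear end (50 mm behind the origin, nearer the robot) stands out of the rails on the open deck. Against the stop its origin is at jig (-20, -36, 30) mm, play 2 mm either side.
- flap (a joint): Angle (rad) of the rocker, one stiff part on the hinge line: press plate on its left (+y), flap on its right (-y) over the guide. 0 = closed, flap barring the way; grows to 0.85 as the plate goes down and the flap up. Sprung shut: 0.09 N m at 0, 0.19 at 0.65 (3 to 7 N at a fingertip). Lip clears the bar from 0.32; over 0.42 is well open (aim for 0.5 to 0.75); about 0.31 when resting on the bar.
- press_mid (a point): Middle of the press plate's upper face; moves with the rocker. Plate: jig x -176 to 20, 4 to 52 mm out from the hinge line, 3 mm thick, free space below. Closed it rises outwards at 20 degrees (this point at jig -78, 26, 55 mm); level at 0.35 rad; at 0.6 rad its face 30 mm out is about 8 mm above the deck, so a fingertip can slide along it while one at the same height pushes the bar's rear end.
- lip_foot (a point): Middle of the lower edge of the flap's lip, the downturned front of the flap (22 mm wide along y, 4 mm thick). Closed: at jig (2, -37, 40) mm, 10 mm above the deck, so the 18 mm high bar cannot pass, and pushing the bar cannot open it. The flap is 24 mm long (jig x 0 to 24 mm).
- glue_bottle: Small amber bottle with a black cap, 44 mm across, 100 mm high, loose, standing to the right of the jig. Origin: centre of its underside. Not to be disturbed.
- jar: White jar with a grey lid, 60 mm across, 60 mm high, loose, standing to the left of the jig. Origin: centre of its underside. Not to be disturbed.
- rotary_tool: Black hand-held rotary tool, about 210 mm long and 50 mm thick, lying on the bench on the right. Origin: under its middle. Not to be disturbed.

How it is judged:
On the way, in this order (a step that is already met when the one before it is completed fails the run):
1. the flap is held open before the bar is under it (value of joint flap above 0.42 rad and x of bar in the frame of jig below -0.048 m), for 0.1 s.
2. the bar is against the stop while the flap is still held open (value of joint flap above 0.42 rad and x of bar in the frame of jig between -0.0235 and -0.016 m and y of bar in the frame of jig between -0.041 and -0.031 m and z of bar in the frame of jig below 0.033 m), for 0.2 s.
At the end, for the whole second after the job is handed in: The bar lies flat in its guide within 3.5 mm of the end stop (in the guide, not raised by 3 mm), at rest, and the flap rests on top of it (joint 0.22 to 0.38) (x of bar in the frame of jig between -0.0235 and -0.016 m and y of bar in the frame of jig between -0.041 and -0.031 m and z of bar in the frame of jig below 0.033 m and value of joint flap between 0.22 and 0.38 rad and linear speed of bar below 0.01 m/s and velocity of joint flap between -0.05 and 0.05 rad/s); the robot touches nothing.
It fails at once if the bar is lifted off the deck (more than 8 mm above where it lies) (z of bar in the frame of jig above 0.038 m).
It fails at once if the flap is let down on the bar while the bar is on its way under it (value of joint flap below 0.35 rad and x of bar in the frame of jig between -0.046 and -0.03 m).
It fails at once if the bottle, the jar or the rotary tool is moved by more than 30 mm or tipped (distance of any of glue_bottle, jar, rotary_tool from where it was at the start of the episode above 0.03 m or angle between any of glue_bottle, jar, rotary_tool's own z axis and vertical above 0.5 rad).
It also fails if it takes over 40 s, if anything falls off the work surface, if the arm or the gripper's body presses on something with over 40 N, if the wrist force passes 120 N, or if a joint passes its speed limit or range.

### The arm

A 6-joint arm with a two-finger parallel gripper is mounted at the origin on the work surface. World frame = base frame: x ahead of the robot, y to its left, z up, the work surface at z = 0. Lengths are in m, angles in rad, forces in N, time in s.
With the tool pointing down it reaches from about 0.3 to 0.775 m from the base axis. Payload 14.6 kg.
Tool frame: the origin (TCP) lies midway between the tips of the shut fingers; the grasp point (between the pads) lies 19 mm behind it (ctrl.hold_point_z is the distance from the TCP to the grasp point, in m); z points along the fingers, x is the direction in which the jaws open and shut, and the axes are right-handed (so a half turn about z gives the same grasp; the last joint's range is limited). The gripper opens to 94 mm and grips with 3 to 60 N. Pads are 16 mm wide; open, the fingers measure 119 mm over their backs; the gripper's body (75 mm by 177 mm) begins 78 mm behind the grasp point.
Start: joints at [-1.301, 0.3, 1.521, -0, 1.321, -0.067], TCP at [0.182, -0.519, 0.205] pointing down, gripper open.
Joint ranges: [-3.03, 3.03], [-0.79, 2.21], [0.23, 2.52], [-1.04, 4.18], [0, 3.07], [-2.55, 2.55]. Speed limits (rad/s): [2.22, 2.22, 2.57, 3.14, 3.14, 3.14].

### API

Orientations are given as [roll, pitch, yaw] about the fixed x, y, z axes, in that order (R = Rz(yaw) Ry(pitch) Rx(roll)).
In Python, from station import ctrl, viewer, ticket, nets gives the robot as it stands.
- The arm moves only by the tool carry_out, never from a script. Its argument "commands" is one flat list of numbers, 7 for each row, row after row: the closure, from -1 (fully open) to 1 (shut), so that 0 is half open, then the shift along the world's x, y, z in cm, then the turn, a rotation vector about the world's x, y, z in rad. In form: [gripper, tx, ty, tz, ax, ay, az, gripper, tx, ty, tz, ax, ay, az, ...]. A call has 1 to 12 rows; each row is the pose to reach, as a shift and turn from the pose measured when the call began; what a row does not reach only later rows make up. A row lasts 1/12 s, in which the tool goes at most 41.7 mm and 7.16 degrees, less where a joint would pass 70% of its speed; a pose out of reach is approached as far as the arm can. A call with a gripper value outside its range is refused whole. The fingers move at their own pace and stop on an object; "force" is the grip in N (left out, the last holds). Time passes only in rows, so rows that repeat a pose let the fingers close. It gives the time, the measured TCP pose, the force and the opening at its end, in the units of the state.
- ctrl.get_obs(): the state, without advancing time (a new reading comes with each control period).
- viewer.camera(name): name is "scene" or "top" or "wrist"; returns (picture, depth): 420x560x3 uint8, blue, green, red; 420x560 float32, m along the optical axis (not along the pixel's ray), 0 where there is no reading.
- viewer.camera_info(name): a dict with "fx", "fy", "cx", "cy" (pixels), "D" ([k1, k2, p1, p2, k3] as OpenCV has them; the pictures are not rectified), "R" (3x3) and "t" (3): a world point X has camera coordinates R X + t. Camera axes: x right, y down, z forward; pixel columns grow to the right and rows downward; lengths in m; the calibration is good to about 2 mm. A picture is of the moment at which its call begins: read the wrist's pose just before it. camera_info takes no time and is no camera call; for the wrist camera it gives the pose at the moment of the call.
- ticket.hand_in(): hands the job in, once; it reports no verdict.
Trained networks look in the newest picture that a camera, given by its name, has taken for a name from the list of things; names that differ only in an ending like _2 or _b are one class to them, and where a whole thing is asked for, a point or a joint stands for the part that bears it (a point fixed in the world has none). Each returns a list of dicts, best first, with "confidence" (0 to 1); they miss things now and then, are a little off and sometimes report something else, mostly with a low value. They report only what shows in the picture. A call takes as long as a camera call.
- nets.silhouettes(camera, thing): "region" (420x560 bool, what is visible of it) and "extent" ([left, top, right, bottom] in pixels, round what is visible of it).
The state is a dict: "time_s": time; "qpos": joint angles; "joint_vel": joint speeds; "tau": joint torques, N m; "ee_pos": TCP position; "eef_rot": TCP orientation; "force": force on the tool from outside, world axes, zero at the start; "moment": the same for the moment, N m; "grip_width": finger opening in m.
Only numpy, scipy, OpenCV 4.12 (cv2) and the standard library are available. Lean on these libraries where they do the work, as an engineer would, in place of code of your own. Each camera call takes 0.05 s, during which the arm holds its last target. There are 200 camera calls.

## Working session

There is one attempt and no reset: what is moved stays moved. The work goes in short steps, Python scripts to look and compute and a tool call to move; the robot and the scene stay as the last step left them, time stands still between calls to the robot, and variables do not carry over. Pictures are saved under pics/ and viewed, about 8 in all and at most 12, crops included, and the job is handed in when it is done.

Besides the shell and the picture viewer there is one more tool, called after "Request:" as name(argument=value, ...) on one line, values as JSON. carry_out: Moves the arm, as the interface text tells. Its arguments: {"type":"object","properties":{"commands":{"type":"array","items":{"type":"number"}},"force":{"type":"number"}},"required":["commands"]}

```bash
mkdir -p pics; ls; cat > h.py <<'E'
import numpy as np, cv2
from station import ctrl, viewer, ticket, nets
def cloud(name, d, mask=None):
    c=viewer.camera_info(name); K=np.array([[c["fx"],0,c["cx"]],[0,c["fy"],c["cy"]],[0,0,1]])
    m=(d>0) if mask is None else (d>0)&mask
    v,u=np.nonzero(m); z=d[v,u]
    n=cv2.undistortPoints(np.stack([u,v],1).astype(float)[:,None],K,np.array(c["D"],float))[:,0]
    X=np.c_[n*z[:,None],z]; return (X-np.array(c["t"]))@np.array(c["R"]), np.c_[u,v]
E
cat > a.py <<'E'
from h import *
o=ctrl.get_obs(); print({k:np.round(v,3) for k,v in o.items()})
for n in ("scene","top"):
    p,d=viewer.camera(n); cv2.imwrite(f"pics/{n}0.png",p); np.save(f"{n}0.npy",d)
    for t in ("jig","bar","flap","glue_bottle","jar","rotary_tool"):
        for r in nets.silhouettes(n,t)[:1]:
            X,_=cloud(n,d,r["region"]); print(n,t,round(r["confidence"],2),np.round(r["extent"]),np.round(np.median(X,0),3),np.round(np.percentile(X,2,0),3),np.round(np.percentile(X,98,0),3))
E
python3 a.py
```

```text
pics
{'time_s': np.float64(0.0), 'qpos': array([-1.301,  0.3  ,  1.522, -0.   ,  1.321, -0.067]), 'joint_vel': array([ 0.   ,  0.001,  0.   , -0.001, -0.002,  0.002]), 'tau': array([-1.0000e-03, -5.3181e+01, -3.5273e+01,  7.1000e-02,  2.4000e-02,
       -0.0000e+00]), 'ee_pos': array([ 0.182, -0.519,  0.205]), 'eef_rot': array([-3.142e+00,  1.000e-03, -1.234e+00]), 'force': array([ 0.41 , -0.19 ,  0.541]), 'moment': array([-0.012, -0.052, -0.021]), 'grip_width': np.float64(0.094)}
scene jig 0.75 [268. 162. 333. 240.] [ 0.57  -0.043  0.045] [ 0.43  -0.102  0.009] [0.652 0.006 0.063]
scene bar 0.57 [278. 176. 296. 208.] [ 0.532 -0.079  0.048] [ 0.476 -0.091  0.034] [ 0.572 -0.064  0.051]
scene flap 0.73 [291. 163. 334. 219.] [ 0.547 -0.02   0.055] [ 0.432 -0.076  0.033] [0.629 0.013 0.064]
scene glue_bottle 0.9 [225. 186. 246. 232.] [ 0.576 -0.216  0.056] [ 0.557 -0.235  0.006] [ 0.584 -0.196  0.101]
scene jar 0.91 [363. 182. 390. 211.] [0.577 0.141 0.043] [0.542 0.121 0.007] [0.591 0.171 0.063]
scene rotary_tool 0.76 [ 88. 201. 120. 260.] [ 0.559 -0.498  0.042] [ 0.474 -0.542 -0.001] [ 0.63  -0.469  0.051]
top jig 0.87 [240. 188. 284. 271.] [ 0.528 -0.042  0.046] [ 0.423 -0.1    0.025] [0.645 0.008 0.063]
top bar 0.66 [264. 214. 272. 250.] [ 0.522 -0.077  0.047] [ 0.473 -0.089  0.041] [ 0.569 -0.065  0.052]
top flap 0.91 [238. 194. 274. 264.] [ 0.536 -0.021  0.053] [ 0.434 -0.075  0.043] [0.626 0.009 0.063]
top glue_bottle 0.7 [310. 213. 324. 230.] [ 0.555 -0.211  0.069] [ 0.54  -0.233  0.026] [ 0.579 -0.194  0.101]
top jar 0.66 [179. 210. 202. 229.] [0.557 0.144 0.058] [0.533 0.121 0.012] [0.585 0.172 0.064]
top rotary_tool 0.86 [404. 202. 432. 255.] [ 0.533 -0.498  0.043] [ 0.47  -0.537  0.024] [ 0.618 -0.469  0.052]
```

Request:
carry_out(commands=[-0.15,0,0,9,0,0,0,-0.15,0,0,9,0,0,0,-0.15,26,48,9,0,0,-0.337,-0.15,26,48,9,0,0,-0.337,-0.15,26,48,9,0,0,-0.337,-0.15,26,48,9,0,0,-0.337,-0.15,26,48,9,0,0,-0.337,-0.15,26,48,9,0,0,-0.337,-0.15,26,48,9,0,0,-0.337,-0.15,26,48,9,0,0,-0.337,-0.15,26,48,9,0,0,-0.337,-0.15,26,48,9,0,0,-0.337], force=40)

```text
time_s: 1.7
ee_pos: [0.3802, -0.1514, 0.2942]
eef_rot: [-3.141, -0.0, -1.571]
force: [0.8, -1.1, 0.1]
grip_width: 0.0542
```

Request:
carry_out(commands=[-0.15,6,11,0,0,0,0,-0.15,6,11,0,0,0,0,-0.15,6,11,0,0,0,0,-0.15,6,11,0,0,0,0,-0.15,6,11,0,0,0,0,-0.15,6,11,0,0,0,0])

```text
time_s: 2.2
ee_pos: [0.4401, -0.0416, 0.2942]
eef_rot: [-3.141, -0.001, -1.57]
force: [-0.2, -0.5, -0.2]
grip_width: 0.0539
```

```bash
cat > b.py <<'E'
from h import *
import sys
tag=sys.argv[1]
o=ctrl.get_obs(); print(np.round(o["ee_pos"],4),np.round(o["eef_rot"],3),o["grip_width"])
n="wrist"
p,d=viewer.camera(n); cv2.imwrite(f"pics/{n}{tag}.png",p); np.save(f"{n}{tag}.npy",d)
for t in ("jig","bar","flap"):
    for r in nets.silhouettes(n,t)[:1]:
        np.save(f"{t}{tag}.npy",r["region"])
        X,_=cloud(n,d,r["region"]); print(t,round(r["confidence"],2),np.round(r["extent"]),np.round(np.median(X,0),3),np.round(np.percentile(X,2,0),3),np.round(np.percentile(X,98,0),3))
        if t=="bar":
            zt=np.median(X[:,2]); Y=X[abs(X[:,2]-zt)<.004]; c,s,a=cv2.minAreaRect((Y[:,:2]*1000).astype(np.float32)); print("bar top",zt,c,s,a)
        if t=="jig":
            X,_=cloud(n,d); Y=X[(abs(X[:,2]-.030)<.003)]; print(len(Y)); c,s,a=cv2.minAreaRect((Y[:,:2]*1000).astype(np.float32)); print("deck",c,s,a)
E
python3 b.py 1
```

```text
[ 0.4401 -0.0416  0.2942] [-3.141e+00 -1.000e-03 -1.570e+00] 0.05391225991850744
jig 0.78 [223.   1. 331. 202.] [ 0.541 -0.042  0.049] [ 0.424 -0.101  0.029] [0.641 0.006 0.063]
6004
deck (384.04205322265625, -70.92501831054688) (531.5401000976562, 367.21038818359375) 15.90897274017334
bar 0.79 [295.  71. 321. 165.] [ 0.522 -0.079  0.048] [ 0.472 -0.092  0.032] [ 0.569 -0.066  0.05 ]
bar top 0.04837998179851366 (520.07568359375, -79.78660583496094) (100.55887603759766, 24.358474731445312) 3.062028169631958
flap 0.94 [226.  12. 318. 202.] [ 0.543 -0.022  0.055] [ 0.431 -0.078  0.047] [0.625 0.007 0.063]
```

View pics/wrist1.png

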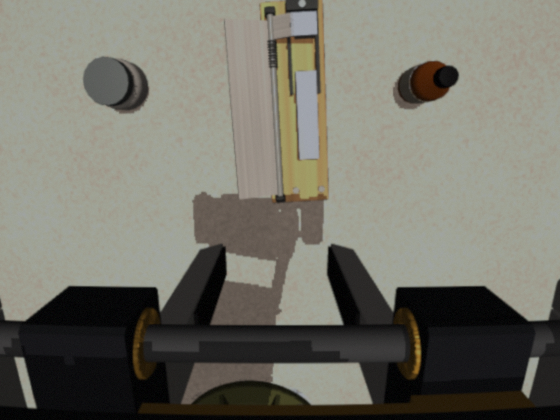

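```bash
cat > c.py <<'E'
from h import *
import sys; tag=sys.argv[1]
d=np.load(f"wrist{tag}.npy"); J=np.load(f"jig{tag}.npy")|np.load(f"flap{tag}.npy")|np.load(f"bar{tag}.npy")
X,uv=cloud("wrist",d,J)
print(np.histogram(X[:,2],np.arange(.02,.07,.004)))
D=X[X[:,2]>.027]; c,s,a=cv2.minAreaRect((D[:,:2]*1000).astype(np.float32)); print("all",c,s,a)
D=X[abs(X[:,2]-.03)<.003]; c,s,a=cv2.minAreaRect((D[:,:2]*1000).astype(np.float32)); print("deck",c,s,a)
F=np.load(f"flap{tag}.npy"); X,uv=cloud("wrist",d,F)
P=X[(X[:,1]>-.03)&(X[:,2]>.046)]
# plate outer edge: max y per x bin
for x in np.arange(.44,.62,.02):
    b=P[abs(P[:,0]-x)<.006]; print(round(x,2),b[:,1].max().round(4),b[np.argmax(b[:,1]),2].round(4),b[:,1].min().round(4))
A=np.c_[P[:,:2],np.ones(len(P))]; k=np.linalg.lstsq(A,P[:,2],rcond=None)[0]; print("plane",k, (P[:,2]-A@k).std())
print(np.percentile(P[:,0],[0,1,99,100]))
E
python3 c.py 1
```

```text
(array([   0,   19, 5322,  304,  476,  183, 1773, 3893, 2005, 2420, 1647,
         91]), array([0.02 , 0.024, 0.028, 0.032, 0.036, 0.04 , 0.044, 0.048, 0.052,
       0.056, 0.06 , 0.064, 0.068]))
all (531.58154296875, -47.78370666503906) (235.4951934814453, 110.95287322998047) 3.2470128536224365
deck (532.6707153320312, -66.98231506347656) (235.4951934814453, 72.49391174316406) 3.2470128536224365
0.44 0.0023 0.0619 -0.03
0.46 0.0029 0.0622 -0.029
0.48 0.0049 0.0603 -0.0292
0.5 0.0052 0.0629 -0.0294
0.52 0.0048 0.0619 -0.0295
0.54 0.0076 0.0622 -0.0297
0.56 0.0093 0.0611 -0.0299
0.58 0.0097 0.0615 -0.03
0.6 0.0116 0.0597 -0.0291
plane [-0.02125671  0.3585927   0.07241111] 0.0008782992147302731
[0.42468589 0.42827281 0.62009188 0.62309347]
```

Request:
carry_out(commands=[-0.15,0.7,-0.8,-3,0,0,0.056,-0.15,0.7,-0.8,-7,0,0,0.056,-0.15,0.7,-0.8,-11,0,0,0.056,-0.15,0.7,-0.8,-15,0,0,0.056,-0.15,0.7,-0.8,-18,0,0,0.056,-0.15,0.7,-0.8,-20,0,0,0.056,-0.15,0.7,-0.8,-21.4,0,0,0.056,-0.15,0.7,-0.8,-21.4,0,0,0.056,-0.15,0.7,-0.8,-21.4,0,0,0.056])

```text
time_s: 3.15
ee_pos: [0.4467, -0.0512, 0.0805]
eef_rot: [-3.141, -0.0, -1.518]
force: [0.6, 0.1, 0.7]
grip_width: 0.054
```

```bash
python3 b.py 2; python3 - <<'E'
from h import *
p,d=viewer.camera("scene"); cv2.imwrite("pics/s2.png",cv2.resize(p[140:260,220:400],None,fx=4,fy=4,interpolation=cv2.INTER_CUBIC))
print(ctrl.get_obs()["force"])
E
```

```text
[ 0.4467 -0.0512  0.0805] [-3.141 -0.    -1.518] 0.0539992806631554
jig 0.73 [169.   1. 367. 284.] [ 0.513 -0.035  0.05 ] [ 0.426 -0.1    0.03 ] [0.586 0.006 0.064]
15693
deck (502.63665771484375, -44.111846923828125) (175.05992126464844, 349.6726989746094) 2.6971328258514404
bar 0.64 [304.  29. 351. 211.] [ 0.524 -0.077  0.049] [ 0.473 -0.089  0.042] [ 0.568 -0.064  0.051]
bar top 0.04946529792561353 (520.6538696289062, -77.59529113769531) (99.9849624633789, 24.362232208251953) 3.634159803390503
flap 0.9 [167.   3. 276. 272.] [ 0.515 -0.018  0.055] [ 0.434 -0.045  0.047] [0.578 0.008 0.064]
[0.22024575 0.25014416 0.93454252]
```

View pics/wrist2.png

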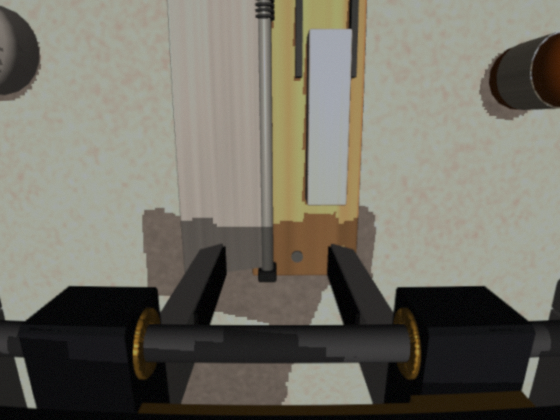

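View pics/s2.png

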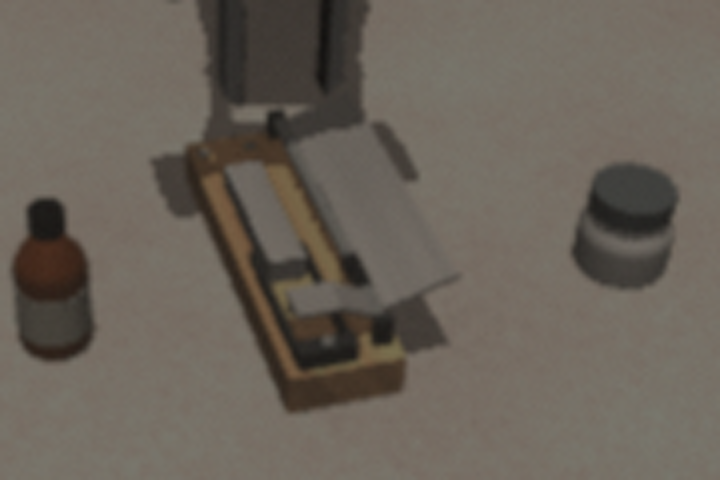

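Request:
carry_out(commands=[-0.15,0,0.1,-0.8,0,0,0,-0.15,0,0.1,-1.6,0,0,0,-0.15,0,0.1,-2.2,0,0,0,-0.15,0,0.1,-2.7,0,0,0,-0.15,0,0.1,-3.2,0,0,0,-0.15,0,0.1,-3.6,0,0,0,-0.15,0,0.1,-3.9,0,0,0,-0.15,0,0.1,-4.1,0,0,0,-0.15,0,0.1,-4.1,0,0,0,-0.15,0,0.1,-4.1,0,0,0])

```text
time_s: 4.23
ee_pos: [0.4474, -0.0495, 0.0402]
eef_rot: [-3.139, -0.001, -1.517]
force: [-1.6, 2.2, 5.5]
grip_width: 0.0544
```

```bash
python3 b.py 3; python3 - <<'E'
from h import *
o=ctrl.get_obs();print(np.round(o["force"],2),np.round(o["moment"],2))
d=np.load("wrist3.npy");X,_=cloud("wrist",d,np.load("flap3.npy"))
for y0 in np.arange(-.04,.012,.004):
    b=X[(abs(X[:,0]-.53)<.015)&(abs(X[:,1]-y0-(X[:,0]-.53)*.056)<.002)]; 
    if len(b): print(round(y0,3),len(b),np.median(b[:,2]).round(4))
E
```

```text
[ 0.4474 -0.0495  0.0402] [-3.139e+00 -1.000e-03 -1.517e+00] 0.054364783192907454
jig 0.68 [159.   2. 388. 316.] [ 0.508 -0.037  0.037] [ 0.424 -0.1    0.029] [0.573 0.008 0.049]
17584
deck (498.65167236328125, -95.30268859863281) (162.8428192138672, 209.21969604492188) 3.294684410095215
bar 0.82 [315.   8. 373. 228.] [ 0.524 -0.076  0.048] [ 0.473 -0.09   0.035] [ 0.568 -0.064  0.05 ]
bar top 0.0482352246735727 (520.195068359375, -77.80181884765625) (100.46836853027344, 25.042638778686523) 3.1566903591156006
flap 0.68 [161.   4. 276. 304.] [ 0.512 -0.021  0.041] [ 0.433 -0.046  0.034] [0.57  0.009 0.049]
[-2.27  2.64  6.38] [0.71 0.37 0.08]
-0.04 596 0.048
-0.036 544 0.0451
-0.032 541 0.0439
-0.028 532 0.0429
-0.024 525 0.042
-0.02 522 0.0411
-0.016 510 0.0401
-0.012 507 0.0392
-0.008 495 0.0382
-0.004 482 0.0373
-0.0 474 0.0364
0.004 460 0.0355
0.008 476 0.0345
```

View pics/wrist3.png

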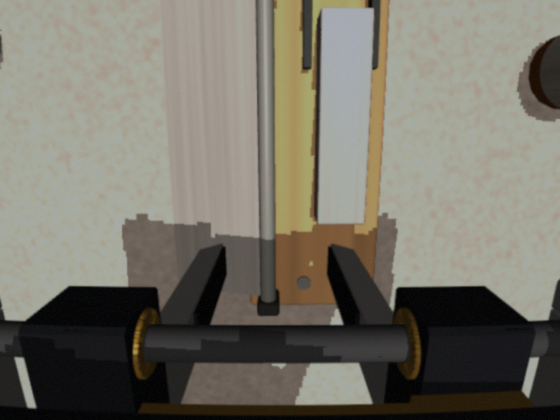

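Request:
carry_out(commands=[-0.15,0.4,0.02,-0.1,0,0,0,-0.15,1,0.06,-0.1,0,0,0,-0.15,1.6,0.09,-0.1,0,0,0,-0.15,2.2,0.12,-0.1,0,0,0,-0.15,2.8,0.16,-0.1,0,0,0,-0.15,3.4,0.19,-0.1,0,0,0,-0.15,4,0.22,-0.1,0,0,0,-0.15,4.6,0.26,-0.1,0,0,0,-0.15,5.2,0.29,-0.1,0,0,0,-0.15,5.8,0.32,-0.1,0,0,0,-0.15,6.3,0.35,-0.1,0,0,0,-0.15,6.3,0.35,-0.1,0,0,0])

```text
time_s: 5.43
ee_pos: [0.5106, -0.0458, 0.039]
eef_rot: [-3.14, -0.0, -1.517]
force: [-0.7, 1.4, 5.9]
grip_width: 0.0539
```

```bash
python3 b.py 4; python3 - <<'E'
from h import *
o=ctrl.get_obs();print(np.round(o["force"],2),np.round(o["moment"],2))
d=np.load("wrist4.npy");X,_=cloud("wrist",d,np.load("flap4.npy"))
b=X[(abs(X[:,0]-.55)<.015)&(abs(X[:,1]+.012)<.018)]; A=np.c_[b[:,:2],np.ones(len(b))];print(np.linalg.lstsq(A,b[:,2],rcond=None)[0])
E
```

```text
[ 0.5106 -0.0458  0.039 ] [-3.14  -0.    -1.517] 0.05388723946361182
jig 0.85 [165.   2. 391. 405.] [ 0.562 -0.039  0.038] [ 0.426 -0.097  0.029] [0.63  0.01  0.081]
19214
deck (530.117919921875, -98.01885986328125) (226.26849365234375, 217.1237030029297) 3.5444226264953613
bar 0.89 [315.  38. 374. 249.] [ 0.57  -0.075  0.048] [ 0.524 -0.087  0.038] [ 0.615 -0.062  0.05 ]
bar top 0.048431184132067054 (570.8159790039062, -75.22181701660156) (98.77684020996094, 24.743318557739258) 3.011523485183716
flap 0.72 [164.   1. 370. 401.] [ 0.573 -0.025  0.042] [ 0.433 -0.066  0.032] [0.624 0.01  0.082]
[-1.73  2.98  6.01] [0.67 0.36 0.02]
[ 0.01583275 -0.28760003  0.02607318]
```

View pics/wrist4.png

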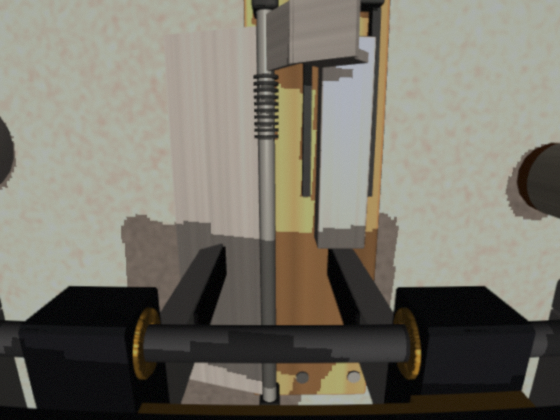

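Request:
carry_out(commands=[-0.15,0.4,0.02,0,0,0,0,-0.15,0.8,0.04,0,0,0,0,-0.15,1.1,0.06,0,0,0,0,-0.15,1.3,0.07,0,0,0,0,-0.15,1.4,0.08,0,0,0,0,-0.15,1.5,0.08,0,0,0,0,-0.15,1.55,0.09,0,0,0,0,-0.15,1.6,0.09,0,0,0,0,-0.15,1.6,0.09,0,0,0,0])

```text
time_s: 6.38
ee_pos: [0.5256, -0.0447, 0.0388]
eef_rot: [-3.142, 0.0, -1.517]
force: [-8.3, 0.6, 8.9]
grip_width: 0.054
```

```bash
python3 b.py 5; python3 - <<'E'
from h import *
o=ctrl.get_obs();print(np.round(o["force"],2),np.round(o["moment"],2))
E
```

```text
[ 0.5256 -0.0447  0.0388] [-3.142  0.    -1.517] 0.054002284311676675
jig 0.8 [166.   8. 390. 404.] [ 0.569 -0.04   0.038] [ 0.432 -0.097  0.029] [0.645 0.009 0.082]
19618
deck (538.3241577148438, -98.09553527832031) (227.44754028320312, 218.06820678710938) 3.338911294937134
bar 0.88 [311.  37. 377. 251.] [ 0.578 -0.075  0.048] [ 0.538 -0.086  0.038] [ 0.632 -0.062  0.05 ]
bar top 0.04818522003318177 (585.8800048828125, -74.32804870605469) (99.79403686523438, 24.524248123168945) 2.17022442817688
flap 0.97 [166.  30. 368. 408.] [ 0.576 -0.026  0.042] [ 0.436 -0.067  0.031] [0.627 0.011 0.083]
[-8.31  0.78  7.98] [0.35 1.57 0.01]
```

The bar is against the stop: the force along x jumped to 8 N, and the bar is at 0.586, where it was expected. Next I pause, back off a little, then lift.

Request:
carry_out(commands=[-0.15,0,0,0,0,0,0,-0.15,0,0,0,0,0,0,-0.15,0,0,0,0,0,0,-0.15,-0.3,-0.02,0,0,0,0,-0.15,-0.8,-0.04,0,0,0,0,-0.15,-0.8,-0.04,0,0,0,0,-0.15,-0.8,-0.04,0.5,0,0,0,-0.15,-0.8,-0.04,1.0,0,0,0,-0.15,-0.8,-0.04,1.6,0,0,0,-0.15,-0.8,-0.04,3,0,0,0,-0.15,-0.8,-0.04,6,0,0,0,-0.15,-0.8,-0.04,9,0,0,0])

```text
time_s: 7.58
ee_pos: [0.5167, -0.0451, 0.1292]
eef_rot: [3.139, 0.001, -1.517]
force: [0.0, -0.5, 1.0]
grip_width: 0.0542
```

Request:
carry_out(commands=[-0.15,-1,0,4,0,0,0,-0.15,-3,0,8,0,0,0,-0.15,-6,0,11,0,0,0,-0.15,-6,0,12,0,0,0,-0.15,-6,0,12,0,0,0,-0.15,-6,0,12,0,0,0])

```text
time_s: 8.08
ee_pos: [0.4567, -0.0452, 0.2493]
eef_rot: [3.14, 0.0, -1.517]
force: [-0.3, -0.2, -1.2]
grip_width: 0.0536
```

```bash
python3 b.py 6; python3 - <<'E'
from h import *
o=ctrl.get_obs();print(o["time_s"],np.round(o["force"],2))
d=np.load("wrist6.npy");X,_=cloud("wrist",d,np.load("flap6.npy"))
b=X[(abs(X[:,0]-.53)<.06)&(abs(X[:,1]+.012)<.018)]; A=np.c_[b[:,:2],np.ones(len(b))];print(np.linalg.lstsq(A,b[:,2],rcond=None)[0])
for n in ("scene","top"):
    p,d=viewer.camera(n); 
    for t in ("glue_bottle","jar","rotary_tool","bar"):
        for r in nets.silhouettes(n,t)[:1]: print(n,t,np.round(r["extent"]))
E
```

```text
[ 0.4567 -0.0452  0.2493] [ 3.14   0.    -1.517] 0.05362081915595958
jig 0.93 [219.   3. 336. 227.] [ 0.529 -0.042  0.044] [ 0.423 -0.1    0.027] [0.642 0.011 0.065]
7652
deck (554.3396606445312, -26.701446533203125) (335.8634338378906, 230.47604370117188) 58.98369598388672
bar 0.66 [295.  15. 325. 118.] [ 0.573 -0.075  0.046] [ 0.537 -0.087  0.035] [ 0.618 -0.063  0.048]
bar top 0.04601636124211296 (584.537841796875, -74.45802307128906) (98.19996643066406, 24.573657989501953) 3.060514211654663
flap 0.74 [223.  14. 325. 221.] [ 0.543 -0.02   0.046] [ 0.43  -0.074  0.043] [0.624 0.012 0.066]
8.2833 [-0.74  0.8  -0.87]
[-0.00846421  0.06771638  0.05093898]
scene glue_bottle [225. 187. 246. 233.]
scene jar [283. 193. 304. 221.]
scene rotary_tool [ 86. 201. 122. 258.]
scene bar [283. 192. 304. 220.]
top glue_bottle [309. 212. 325. 228.]
top jar [182. 211. 204. 230.]
top rotary_tool [402. 200. 433. 258.]
top bar [264. 194. 271. 219.]
```

View pics/wrist6.png

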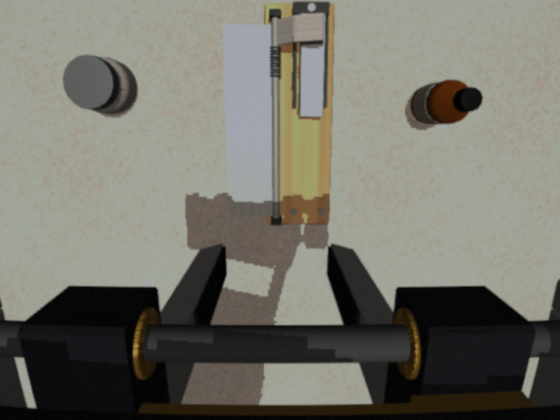

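```bash
python3 -c "
from station import ticket
print(ticket.hand_in())"
```

```text
the job is handed in; nothing more can be done
None
```

The bar is in the jig against the end stop, the flap is resting on it, and I handed the job in at about 8.3 s. No verdict was reported.

**What I did:**
- I pressed the plate down with the left fingertip, opening the flap to about 0.58–0.63 rad.
- With the flap held open, the right fingertip pushed the bar under it until the push force rose to about 8 N.
- I paused there, backed off 8 mm, lifted so the flap closed on the bar, and moved clear.

**Last checks:**
- **Bar:** it measured about 1 mm short of its seat against the stop, with its top near the expected height. That is within the 3.5 mm limit.
- **Flap:** the plate's slope puts it at about 0.28 rad, against the 0.31 expected when it rests on the bar. The allowed range is 0.22 to 0.38.
- **Bottle, jar and rotary tool:** in the top view each was within about 4 pixels (roughly 1 cm) of where it started. Nothing touched them, so I take that as detection noise.
- **Disagreement:** in the last scene-camera check the network reported the jar where the bar is. The top and wrist views both show the jar in its place, so I discounted it.

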